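# Pack the paints away and stopper the glass jar

## Task

Clear up after painting: put the red-capped and the blue-capped pot from the cutting tile back into the open wooden box, each standing fully down in the empty pocket whose floor has the dot of its own colour, and set the stopper upright and fully home in the neck of the glass jar. Lower the pots and the stopper gently into place rather than dropping or forcing them; leave the jar standing where it is and everything else undisturbed.

Things in the scene. Friction and masses are not known exactly. Their poses are not given: they have to be found in the camera images.
- paint_box: open wooden box, fixed, 180 x 190 mm, walls 50 mm high; origin under its centre, on the table. Six square pockets 44 x 44 mm, 32 mm deep (mouths at z 45 mm, floors at 13 mm): centres at box x = -52, 0, 52 mm, y = -48, 48 mm. Four hold other pots, two are empty. The open lid leans outward from the +x edge, up to 170 mm above the table.
- dot_red: flat red dot, 32 mm in diameter, fixed to the floor of one empty pocket; origin at its centre on the pocket floor
- dot_blue: flat blue dot, 32 mm in diameter, fixed to the floor of the other empty pocket; origin at its centre on the pocket floor
- pot_red: paint pot with a red cap and red body with a blank white label, a plain upright cylinder 38 mm in diameter, 70 mm tall, about 90 g; origin at the centre of its underside, z up through the cap. It starts on the grey cutting tile (5 mm thick, 100 x 150 mm), 90 mm or so from the blue pot.
- pot_blue: paint pot with a blue cap and blue body with a blank white label, a plain upright cylinder 38 mm in diameter, 70 mm tall, about 90 g; origin at the centre of its underside, z up through the cap. It starts on the grey cutting tile (5 mm thick), beside the red pot.
- stopper: stopper standing on its foot on the orange mat (3 mm thick), 78 mm tall, about 60 g. From the foot up: cork taper 36 mm long, 30 mm in diameter at the foot, 39 mm at its top; dark wooden flange 56 mm in diameter, 6 mm thick; dark wooden grip 30 mm in diameter, 36 mm tall. Origin at the centre of the foot, z up
- stopper_flange (a point): centre of the underside of the stopper's flange, 36 mm above the foot; it lies on the jar's rim when the stopper is home
- jar: loose glass jar standing on the table, 90 mm in diameter and 125 mm tall, about 0.5 kg, with a straight open neck: bore 43 mm, outside 53 mm, 29 mm long; below it the jar widens. Origin at the centre of its underside, z up
- jar_mouth (a point): centre of the jar's mouth, level with its rim, 125 mm above its underside
- pot_yellow: paint pot with a yellow cap and yellow body with a blank white label, a plain upright cylinder 38 mm in diameter, 70 mm tall, about 90 g; origin at the centre of its underside, z up through the cap. It stands in a pocket of the box and stays there.
- pot_green: paint pot with a green cap and green body with a blank white label, a plain upright cylinder 38 mm in diameter, 70 mm tall, about 90 g; origin at the centre of its underside, z up through the cap. It stands in a pocket of the box and stays there.
- pot_white: paint pot with a white cap and white body with a blank white label, a plain upright cylinder 38 mm in diameter, 70 mm tall, about 90 g; origin at the centre of its underside, z up through the cap. It stands in a pocket of the box and stays there.
- pot_black: paint pot with a black cap and black body with a blank white label, a plain upright cylinder 38 mm in diameter, 70 mm tall, about 90 g; origin at the centre of its underside, z up through the cap. It stands in a pocket of the box and stays there.
- brush: paint brush, 190 mm, lying beyond the mat; bystander, origin under its middle
- palette_knife: palette knife, 190 mm, lying to the right of the cutting tile; bystander, origin under its middle
- dish: white ceramic dish, 90 mm wide, 22 mm tall; bystander, origin under its centre
- mug: blue mug, 80 mm wide, 95 mm tall; bystander, origin under its centre
- glue: white glue bottle, 52 mm wide, 130 mm tall; bystander, origin under its centre
Mind the look-alikes: they are no part of the job. Of the things that look like the stopper, take the one that is farthest from the robot's base at the start.

How it is judged:
By the outcome, as a careful person would: the job done as asked, in the order asked, and still so for the second after the job is handed in, with the robot touching nothing.
It also fails if it takes over 72 s, if anything falls off the work surface, if the arm or the gripper's body presses on something with over 40 N, if the wrist force passes 120 N, or if a joint passes its speed limit or range.

## Robot

A 6-joint arm with a two-finger parallel gripper is mounted at the origin on the work surface. World frame = base frame: x ahead of the robot, y to its left, z up, the work surface at z = 0. Lengths are in m, angles in degrees, forces in N, time in s.
With the tool pointing down it reaches from about 0.15 to 0.775 m from the base axis. Payload 6.1 kg.
Tool frame: the origin (TCP) lies at the very end of the fingers, on their centre line; the grasp point (between the pads) lies bot.grip_point_offset behind it (bot.grip_point_offset is the distance from the TCP to the grasp point, in m); z points along the fingers, y is the line along which they close (so a half turn about z gives the same grasp; the last joint's range is limited). The gripper opens to 85 mm and grips with 20 to 120 N. Pads are 22 mm wide; open, the fingers measure 114 mm over their backs; the gripper's body (76 mm by 85 mm) begins 54 mm behind the grasp point. The pads swing forward as they close: fully open they stand 13 mm farther back than shut.
Start: joints at [-76.375, 7.208, -2.269, 80.523, 0, 90], TCP at [0.124, -0.51, 0.231] pointing down, gripper open.
Joint ranges: [-155.77, 155.77], [-54.66, 111.73], [-72.52, 77.12], [-102.08, 115.82], [-83.92, 84.16], [-180, 180]. Speed limits (degrees/s): [136.94, 136.94, 172.46, 180, 180, 180].

## Interface

Orientations are given as [roll, pitch, yaw] about the fixed x, y, z axes, in that order (R = Rz(yaw) Ry(pitch) Rx(roll)).
In Python, from workcell import bot gives the robot as it stands.
- The arm moves only by the tool play_rows, never from a script. Its argument "moves" is one flat list of numbers, 5 for each row, row after row: the opening, from -1 (shut) to 1 (fully open), then the shift along the world's x, y, z in cm, then the turn about the world's z in degrees. In form: [jaw, tx, ty, tz, turn, jaw, tx, ty, tz, turn, ...]. A call has 1 to 10 rows; each row is the pose to reach, as a shift and turn from the pose commanded when the call began; what a row does not reach only later rows make up. A row lasts 1/8 s, in which the tool goes at most 62.5 mm and 10.7 degrees, less where a joint would pass 70% of its speed; a pose out of reach is approached as far as the arm can. A call with a gripper value outside its range is refused whole. The fingers move at their own pace and stop on an object; the grip force is fixed at half the most. Time passes only in rows, so rows that repeat a pose let the fingers close. It gives the time, the measured TCP pose, the force, the opening and the grip force at its end, in the units of the state.
- bot.sense(): the state, without advancing time (a new reading comes with each control period).
- bot.capture(name): name is "scene" or "top" or "wrist"; returns (picture, depth): 400x640x3 uint8, red, green, blue; 400x640 float32, m along the optical axis (not along the pixel's ray), 0 where there is no reading.
- bot.camera_info(name): a dict with "fx", "fy", "cx", "cy" (pixels), "k1" (the pictures are not rectified: a ray, as slopes to the right and down, at radius r is drawn at 1 + k1 r^2 times it, then the intrinsics apply), "position" and "attitude" of the camera in the world. Camera axes: x right, y up, looking along -z (the intrinsics and any distortion apply to the point x, -y, -z); pixel columns grow to the right and rows downward; lengths in m; the calibration is good to about 2 mm. A picture is of the moment at which its call begins: read the wrist's pose just before it. camera_info takes no time and is no camera call; for the wrist camera it gives the pose at the moment of the call.
- bot.finish_job(): hands the job in; it is judged then, once.
The state is a dict: "time_s": time; "joint_pos": joint angles; "dq": joint speeds; "effort": joint torques, N m; "tcp_pos": TCP position; "tcp_rot": TCP orientation; "force": force on the tool from outside, world axes, zero at the start; "wrist_torque": the same for the moment, N m; "width": finger opening in m; "grasp_force": force on a finger pad.
Only numpy, scipy, OpenCV 4.12 (cv2) and the standard library are available. Lean on these libraries where they do the work, as an engineer would, in place of code of your own. Each camera call takes 0.05 s, during which the arm holds its last target. There are 200 camera calls.

## Working session

There is one attempt and no reset: what is moved stays moved. The work goes in short steps, Python scripts to look and compute and a tool call to move; the robot and the scene stay as the last step left them, time stands still between calls to the robot, and variables do not carry over. Pictures are saved under pics/ and viewed, at most 10 in all, crops included, and the job is handed in when it is done.

Besides the shell and the picture viewer there is one more tool, called after "Emit:" by a JSON object that holds its "method" and its "body", one argument or row to a line. play_rows: Moves the arm, as the interface text tells. Its arguments: {"type":"object","properties":{"moves":{"type":"array"}},"required":["moves"]}

```bash
mkdir -p pics; cat > h.py <<'E'
import numpy as np, cv2
from workcell import bot
def cloud(name):
    ci=bot.camera_info(name); img,d=bot.capture(name)
    h,w=d.shape; u,v=np.meshgrid(np.arange(w),np.arange(h))
    K=np.array([[ci['fx'],0,ci['cx']],[0,ci['fy'],ci['cy']],[0,0,1]])
    p=cv2.undistortPoints(np.stack([u,v],-1).reshape(-1,1,2).astype(np.float64),K,np.array([ci['k1'],0,0,0.])).reshape(h,w,2)
    c=np.stack([p[...,0]*d,-p[...,1]*d,-d],-1)
    return img,d,c,ci
E
python3 - <<'E'
from h import *
print(bot.sense(), bot.grip_point_offset)
for n in ['scene','top','wrist']:
    print(n,bot.camera_info(n))
    img,d=bot.capture(n); cv2.imwrite(f'pics/{n}0.png',img[...,::-1])
    np.save(f'{n}_d.npy',d)
E
```

```text
{'time_s': 0.0, 'joint_pos': array([-7.63734366e+01,  7.24161702e+00, -2.32684596e+00,  8.05214770e+01,
       -1.86245805e-03,  9.00012882e+01]), 'dq': array([-0.06795714, -0.11249068, -0.01016245,  0.06097972,  0.02396757,
       -0.01477761]), 'effort': array([-1.04380473e-03, -4.35911965e+01,  3.52925849e+01,  1.73477683e-02,
       -1.40645075e-04,  1.41926756e-05]), 'tcp_pos': array([ 0.12358423, -0.50984247,  0.23052174]), 'tcp_rot': array([-1.79910060e+02,  1.86447790e-03,  1.36252781e+01]), 'force': array([ 0.71520732,  1.08108049, -0.40090791]), 'wrist_torque': array([-0.04193205, -0.00568683,  0.05771363]), 'grasp_force': 0.0, 'width': 0.08541167185245087} 0.0187
scene {'fx': 410.70650238915096, 'fy': 410.70650238915096, 'cx': 319.5879148800506, 'cy': 198.65106553550717, 'k1': -0.008421168149233115, 'position': array([1.25857295, 0.27880565, 0.69762366]), 'attitude': array([ 50.46017987,   0.79000746, 114.15151494])}
top {'fx': 397.20819355353024, 'fy': 397.20819355353024, 'cx': 323.8240825356407, 'cy': 200.09342906685848, 'k1': 0.021867065823184647, 'position': array([ 0.3804555 , -0.0210155 ,  1.19241669]), 'attitude': array([ 11.88723054,  -0.39053024, -89.29285892])}
wrist {'fx': 314.94430850109563, 'fy': 314.94430850109563, 'cx': 316.8863784949131, 'cy': 196.77283422979653, 'k1': -0.06121780556045697, 'position': array([ 0.1910388 , -0.49338618,  0.37347564]), 'attitude': array([-15.79636531,   0.12127008, -76.3984065 ])}
```

View pics/top0.png

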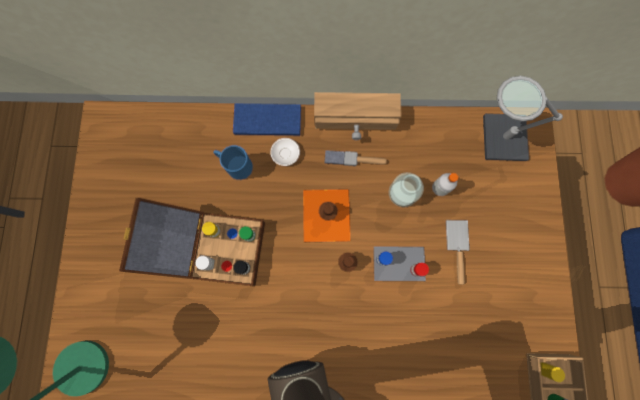

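View pics/scene0.png

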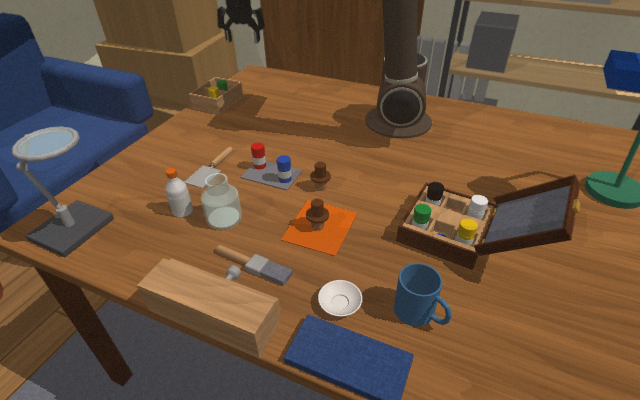

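The top view shows robot at the bottom, image up = +x. Possible stoppers are (328,210) on the orange mat, and (348,261) on bare wood nearer the base. By the description, the stopper on the mat, farthest from the base, is the target. Red and blue pots: (421,269) and (386,258). The magnifier, the distant box at (555,375) and the box's own pots are not candidates. Empty pockets with dots: blue (232,233), red (227,267), both in the middle column.

```bash
cat >> h.py <<'E'
from scipy.spatial.transform import Rotation as Ro
def world(name):
    img,d,c,ci=cloud(name)
    R=Ro.from_euler('xyz',ci['attitude'],degrees=True).as_matrix()
    W=c@R.T+ci['position']; W[d==0]=np.nan
    return img,d,W
def circ(P):
    """least-squares circle"""
    A=np.c_[2*P,np.ones(len(P))]; s=np.linalg.lstsq(A,(P**2).sum(1),rcond=None)[0]
    return s[:2],np.sqrt(s[2]+s[:2]@s[:2])
def blob(W,near,r,z0,z1):
    m=(np.hypot(W[...,0]-near[0],W[...,1]-near[1])<r)&(W[...,2]>z0)&(W[...,2]<z1)
    P=W[m]; hull=cv2.minEnclosingCircle(P[:,:2].astype(np.float32))
    return len(P),np.r_[np.median(P,0),P[:,:2].mean(0),hull[0],hull[1]].round(4)
E
python3 - <<'E'
from h import *
np.set_printoptions(suppress=True,precision=4)
img,d,W=world('top')
np.save('topW.npy',W)
px=dict(red=(421,269),blue=(386,258),stop=(328,210),stop2=(348,261),jarrim=(406,188),jar=(402,193),glue=(450,180),dotb=(232,233),dotr=(227,267),mug=(235,160),yel=(208,228),gre=(246,233),whi=(203,263),bla=(241,267),tile=(400,272),box1=(263,221),box2=(256,284))
for k,(u,v) in px.items():
    print(k,np.nanmedian(W[v-1:v+2,u-1:u+2].reshape(-1,3),0))
big=np.hstack([cv2.resize(img[180:280,300:440],None,fx=4,fy=4,interpolation=cv2.INTER_CUBIC)[:400],cv2.resize(img[200:300,190:270],None,fx=3,fy=4)])
cv2.imwrite('pics/crop.png',big[...,::-1])
E
```

```text
red [ 0.4242 -0.2977  0.075 ]
blue [ 0.4531 -0.2013  0.0741]
stop [ 0.5864 -0.038   0.0793]
stop2 [ 0.4434 -0.095   0.0776]
jarrim [ 0.6722 -0.2782  0.0043]
jar [ 0.6356 -0.2476  0.093 ]
glue [ 0.6665 -0.375   0.126 ]
dotb [0.5245 0.2453 0.0144]
dotr [0.4254 0.2545 0.0129]
mug [0.7544 0.2519 0.0034]
yel [0.5296 0.2977 0.0834]
gre [0.5168 0.1912 0.0821]
whi [0.4327 0.3038 0.0831]
bla [0.4231 0.1995 0.0828]
tile [ 0.4174 -0.2531  0.004 ]
box1 [0.5595 0.1532 0.0276]
box2 [0.3776 0.1692 0.0017]
```

View pics/crop.png

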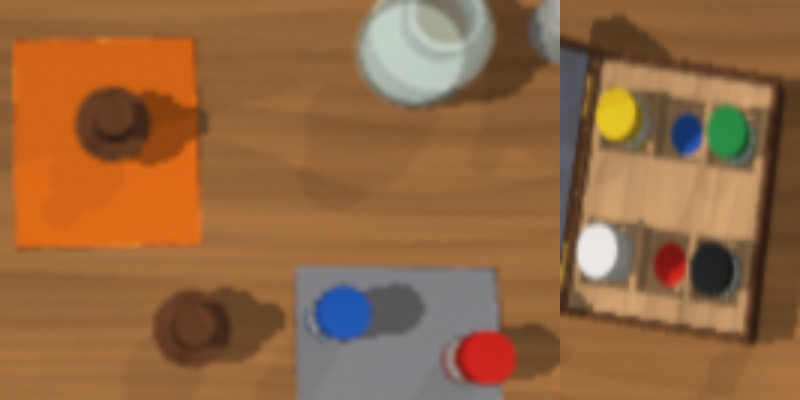

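The crop confirms it: the mat stopper at crop (113,122) is a complete stopper standing on the orange mat. The look-alike at (192,325) is off the mat. The dots are at (687,133) blue and (670,264) red. The box is turned so that closing along its y needs tool yaw of about 83.4°.

Emit:
{"method": "play_rows", "body": {
  "moves": [1, 5, 3.5, 0, 10, 1, 10, 7, 0, 20, 1, 15, 10.5, 0, 30, 1, 20, 14, 0, 40, 1, 25, 17.5, 0, 50, 1, 30, 21, -2, 60, 1, 30, 21.2, -4, 69.8, 1, 30, 21.2, -4, 69.8, 1, 30, 21.2, -4, 69.8, 1, 30, 21.2, -4, 69.8]
}}

```text
time_s: 1.45
tcp_pos: [0.4235, -0.2991, 0.1924]
tcp_rot: [179.9, 0.0, 83.2]
force: [-0.2, -0.6, 0.6]
width: 0.0858
grasp_force: 0.0
```

```bash
cat >> h.py <<'E'
def top_circle(W,near,r,z0,z1):
    """circle fit to the outline of the points in a height band"""
    m=(np.hypot(W[...,0]-near[0],W[...,1]-near[1])<r)&(W[...,2]>z0)&(W[...,2]<z1)
    cs=cv2.findContours(m.astype(np.uint8),cv2.RETR_EXTERNAL,cv2.CHAIN_APPROX_NONE)[0]
    c=max(cs,key=cv2.contourArea)[:,0]
    P=W[c[:,1],c[:,0],:2]; s=circ(P)
    return s[0].round(4),round(float(s[1]),4),round(float(np.nanmedian(W[m][:,2])),4)
E
python3 - <<'E'
from h import *
s=bot.sense(); print(s['tcp_pos'],s['tcp_rot'],s['time_s'],s['joint_pos'])
img,d,W=world('wrist'); cv2.imwrite('pics/w1.png',img[...,::-1])
print(top_circle(W,(.4242,-.2977),.04,.068,.085)); 
print(top_circle(W,(.4531,-.2013),.04,.068,.085))
E
```

```text
[ 0.42347322 -0.29912962  0.19238186] [1.79919031e+02 4.67124373e-02 8.32479452e+01] 1.45 [-3.52349194e+01  6.56680682e+00 -7.86734288e+00  7.54724048e+01
 -2.44453263e-03  6.15171003e+01]
(array([ 0.4257, -0.2966]), 0.0183, 0.075)
(array([ 0.4551, -0.1982]), 0.0184, 0.0753)
```

View pics/w1.png

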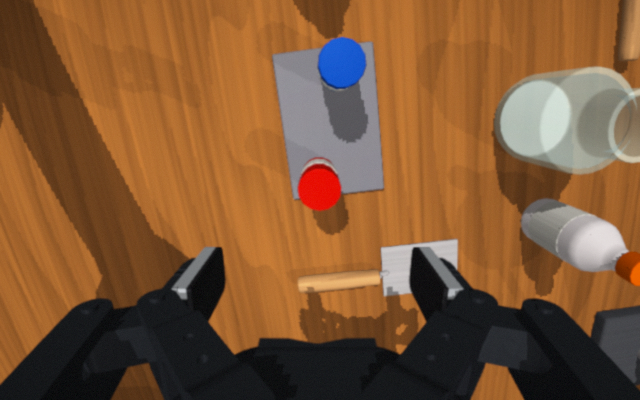

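The wrist picture shows the red pot at (320,187) and the blue at (342,62) on the tile, with the jar at the right. The finger line (world x) runs across the picture, clear of the other pot. Next I go down on the red pot.

Emit:
{"method": "play_rows", "body": {
  "moves": [1, 0.2, 0.25, -4, 0, 1, 0.2, 0.25, -8, 0, 1, 0.2, 0.25, -11, 0, 1, 0.2, 0.25, -13.5, 0, 1, 0.2, 0.25, -14.8, 0, 1, 0.2, 0.25, -14.8, 0, -1, 0.2, 0.25, -14.8, 0, -1, 0.2, 0.25, -14.8, 0, -1, 0.2, 0.25, -14.8, 0, -1, 0.2, 0.25, -14.8, 0]
}}

```text
time_s: 2.75
tcp_pos: [0.4263, -0.2961, 0.0444]
tcp_rot: [179.9, 0.1, 83.4]
force: [-1.1, -0.2, 5.6]
width: 0.0364
grasp_force: 59.7
```

Emit:
{"method": "play_rows", "body": {
  "moves": [-1, 0, 0, 2, 0, -1, 0, 0, 7, 0, -1, 0, 0, 13, 0, -1, 0, 6, 15, 0, -1, 0, 12, 15, 0, -1, 0, 18, 15, 0, -1, 0, 24, 15, 0, -1, 0, 30, 15, 0, -1, 0, 36, 15, 0, -1, 0, 42, 15, 0]
}}

```text
time_s: 4.0
tcp_pos: [0.4252, 0.1262, 0.1933]
tcp_rot: [180.0, -0.0, 83.4]
force: [1.2, -0.2, -1.1]
width: 0.0364
grasp_force: 60.3
```

Emit:
{"method": "play_rows", "body": {
  "moves": [-1, 0, 3, 0, 0, -1, 0, 4, 0, 0, -1, 0, 4, 0, 0, -1, 0, 4, 0, 0]
}}

```text
time_s: 4.5
tcp_pos: [0.4256, 0.1633, 0.1932]
tcp_rot: [-180.0, 0.0, 83.4]
force: [0.8, 0.0, -2.0]
width: 0.0364
grasp_force: 60.3
```

```bash
python3 - <<'E'
from h import *
s=bot.sense(); print(s['tcp_pos'],s['tcp_rot'],s['time_s'],s['width'])
img,d,W=world('wrist'); cv2.imwrite('pics/w2.png',img[...,::-1]); np.save('w2W.npy',W)
for n,p in dict(whi=(.4327,.3038),bla=(.4231,.1995),yel=(.5296,.2977),gre=(.5168,.1912)).items():
    try: print(n,top_circle(W,p,.03,.078,.095))
    except Exception as e: print(n,e)
hsv=cv2.cvtColor(img,cv2.COLOR_RGB2HSV)
for n,p,lo,hi in (('r',(.4254,.2545),170,10),('b',(.5245,.2453),100,130)):
    m=(np.hypot(W[...,0]-p[0],W[...,1]-p[1])<.03)&(W[...,2]<.025)
    hh=hsv[...,0]; m&=((hh>lo)|(hh<hi) if lo>hi else (hh>lo)&(hh<hi))&(hsv[...,1]>150)
    P=W[m]; cs=max(cv2.findContours(m.astype(np.uint8),0,1)[0],key=cv2.contourArea)[:,0]
    e=circ(W[cs[:,1],cs[:,0],:2]); print(n,m.sum(),P.mean(0),e)
E
```

```text
[0.42564964 0.16328204 0.19324778] [-1.79991448e+02  2.56290842e-02  8.33501184e+01] 4.5 0.036437465082753764
whi (array([0.4353, 0.3041]), 0.0139, 0.0832)
bla (array([0.4245, 0.2077]), 0.0181, 0.0831)
yel (array([0.5302, 0.2943]), 0.0141, 0.0832)
gre (array([0.5199, 0.1973]), 0.0184, 0.0832)
r 934 [0.43037438 0.25941006 0.01420892] (array([0.430324  , 0.25934229]), np.float64(0.015983416208309516))
b 776 [0.52579379 0.24896045 0.01430847] (array([0.52583474, 0.24888854]), np.float64(0.01463162105202893))
```

View pics/w2.png

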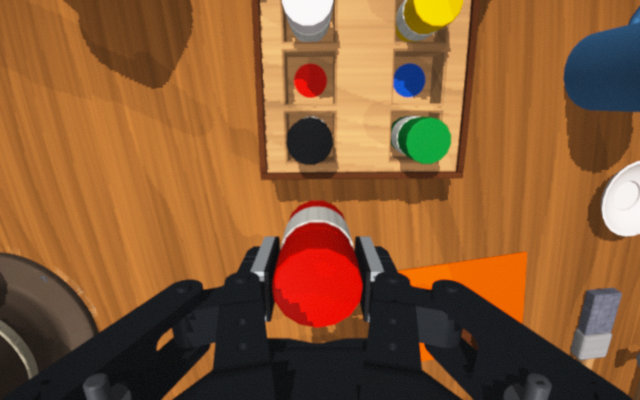

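The picture shows the held red pot upright at (318,275), the empty pockets with red dot at (311,80) and blue dot at (409,80), and the lid out of view. Measured dot positions agree with the black pot's position to 0.1 mm. I check the held pot's position in the same cloud.

```bash
python3 - <<'E'
from h import *
W=np.load('w2W.npy')
for z0,z1 in((.215,.24),(.218,.232)): print(top_circle(W,(.4256,.1633),.024,z0,z1))
E
```

```text
(array([0.4257, 0.1636]), 0.0202, 0.2241)
(array([0.4257, 0.1636]), 0.02, 0.2241)
```

Emit:
{"method": "play_rows", "body": {
  "moves": [-1, 0.25, 5, 0, 0, -1, 0.45, 9.6, 0, 0, -1, 0.45, 9.6, 0, 0, -1, 0.45, 9.6, -4, 0, -1, 0.45, 9.6, -8, 0, -1, 0.45, 9.6, -10, 0, -1, 0.45, 9.6, -11, 0, -1, 0.45, 9.6, -11.5, 0, -1, 0.45, 9.6, -12, 0, -1, 0.45, 9.6, -12, 0]
}}

```text
time_s: 5.8
tcp_pos: [0.4304, 0.2603, 0.0736]
tcp_rot: [180.0, -0.0, 83.4]
force: [0.3, 0.6, -0.6]
width: 0.0366
grasp_force: 60.3
```

Emit:
{"method": "play_rows", "body": {
  "moves": [-1, 0, -0.07, -0.4, 0, -1, 0, -0.07, -0.8, 0, -1, 0, -0.07, -1.2, 0, -1, 0, -0.07, -1.6, 0, -1, 0, -0.07, -1.8, 0, -1, 0, -0.07, -1.95, 0, -1, 0, -0.07, -2.05, 0, -1, 0, -0.07, -2.1, 0, -1, 0, -0.07, -2.1, 0]
}}

```text
time_s: 6.92
tcp_pos: [0.4302, 0.2596, 0.0524]
tcp_rot: [180.0, -0.0, 83.4]
force: [-0.3, -0.2, -0.9]
width: 0.0368
grasp_force: 60.3
```

Emit:
{"method": "play_rows", "body": {
  "moves": [-1, 0, 0, -0.05, 0, -1, 0, 0, -0.05, 0]
}}

```text
time_s: 7.18
tcp_pos: [0.4303, 0.2597, 0.0524]
tcp_rot: [180.0, -0.0, 83.4]
force: [-2.3, -0.4, 4.7]
width: 0.0365
grasp_force: 60.4
```

Emit:
{"method": "play_rows", "body": {
  "moves": [-1, 0, 0, -0.05, 0, -1, 0, 0, -0.05, 0]
}}

```text
time_s: 7.42
tcp_pos: [0.4303, 0.2597, 0.0523]
tcp_rot: [180.0, -0.0, 83.4]
force: [-3.5, -1.3, 8.9]
width: 0.0365
grasp_force: 60.9
```

Emit:
{"method": "play_rows", "body": {
  "moves": [0.2, 0, 0, 0.1, 0, 1, 0, 0, 0.1, 0, 1, 0, 0, 0.1, 0, 1, 0, 0, 2, 0, 1, 0, 0, 6, 0, 1, 0, -2, 12, 0, 1, 0.2, -8, 14, 0, 1, 0.6, -14, 14, 0, 1, 1, -20, 14, 0, 1, 1.4, -26, 14, 0]
}}

```text
time_s: 8.68
tcp_pos: [0.4441, -0.0022, 0.1914]
tcp_rot: [180.0, -0.0, 83.5]
force: [0.9, -0.4, -0.6]
width: 0.085
grasp_force: 0.0
```

Emit:
{"method": "play_rows", "body": {
  "moves": [1, 0.4, -6, 0, 0, 1, 0.8, -12, 0, 0, 1, 1.1, -18, 0, 0, 1, 1.1, -19.8, 0, 0, 1, 1.1, -19.8, 0, 0, 1, 1.1, -19.8, 0, 0]
}}

```text
time_s: 9.43
tcp_pos: [0.4551, -0.1973, 0.1912]
tcp_rot: [-180.0, -0.0, 83.5]
force: [0.7, -0.8, 0.2]
width: 0.0858
grasp_force: 0.0
```

```bash
python3 - <<'E'
from h import *
s=bot.sense(); print(s['tcp_pos'],s['tcp_rot'],s['time_s'],s['width'],s['force'])
img,d,W=world('wrist')
print(top_circle(W,(.4551,-.1982),.04,.068,.085))
img,d,W=world('top')
for n,p in dict(red=(.43,.259),bla=(.4245,.2077),whi=(.435,.311)).items(): print(n,top_circle(W,p,.024,.076,.095))
E
```

```text
[ 0.4551067  -0.19734997  0.19120894] [-1.79978949e+02 -3.12492791e-02  8.34821987e+01] 9.425 0.08577788349994396 [ 0.68393845 -0.76072698  0.20806723]
(array([ 0.455 , -0.1972]), 0.0183, 0.075)
red (array([0.4282, 0.255 ]), 0.0173, 0.0826)
bla (array([0.4227, 0.2047]), 0.0175, 0.0821)
whi (array([0.4339, 0.3075]), 0.0176, 0.0822)
```

The red pot is fully down, with its cap level with its neighbours' caps. The tool is centred on the blue pot.

Emit:
{"method": "play_rows", "body": {
  "moves": [1, 0, 0, -4, 0, 1, 0, 0, -8, 0, 1, 0, 0, -11, 0, 1, 0, 0, -13.5, 0, 1, 0, 0, -14.7, 0, 1, 0, 0, -14.7, 0, -1, 0, 0, -14.7, 0, -1, 0, 0, -14.7, 0, -1, 0, 0, -14.7, 0, -1, 0, 0, -14.7, 0]
}}

```text
time_s: 10.78
tcp_pos: [0.4557, -0.1987, 0.0453]
tcp_rot: [179.9, 0.0, 83.4]
force: [-1.4, 1.4, 5.0]
width: 0.0364
grasp_force: 59.7
```

Emit:
{"method": "play_rows", "body": {
  "moves": [-1, 0, 0, 2, 0, -1, 0, 0, 7, 0, -1, 0, 0, 13, 0, -1, 0, 5, 15, 0, -1, 1, 11, 15, 0, -1, 2, 17, 15, 0, -1, 3, 23, 15, 0, -1, 4, 29, 15, 0, -1, 5, 33, 15, 0, -1, 6.5, 36, 15, 0]
}}

```text
time_s: 12.02
tcp_pos: [0.52, 0.1636, 0.1943]
tcp_rot: [-180.0, -0.0, 83.5]
force: [-0.1, -0.8, -1.7]
width: 0.0365
grasp_force: 60.2
```

Emit:
{"method": "play_rows", "body": {
  "moves": [-1, 0, 0, 0, 0, -1, 0, 0, 0, 0, -1, 0, 0, 0, 0]
}}

```text
time_s: 12.4
tcp_pos: [0.5199, 0.1606, 0.1944]
tcp_rot: [-180.0, 0.0, 83.4]
force: [-0.5, 0.0, -0.9]
width: 0.0367
grasp_force: 60.2
```

```bash
python3 - <<'E'
from h import *
s=bot.sense(); t=s['tcp_pos']; print(t,s['tcp_rot'],s['time_s'],s['width'])
img,d,W=world('wrist')
print('held',top_circle(W,t[:2],.024,t[2]+.02,t[2]+.05))
hsv=cv2.cvtColor(img,cv2.COLOR_RGB2HSV); hh=hsv[...,0]
m=(np.hypot(W[...,0]-.5258,W[...,1]-.2489)<.03)&(W[...,2]<.025)&(hh>100)&(hh<130)&(hsv[...,1]>150)
cs=max(cv2.findContours(m.astype(np.uint8),0,1)[0],key=cv2.contourArea)[:,0]
print('dot',circ(W[cs[:,1],cs[:,0],:2]))
print('red',top_circle(W,(.4303,.2593),.03,.078,.095))
print('gre',top_circle(W,(.52,.197),.03,.078,.095))
E
```

```text
[0.51986173 0.16063973 0.19440454] [-1.79994448e+02  1.33386803e-02  8.33575728e+01] 12.4 0.03667625342906968
held (array([0.5202, 0.1623]), 0.0203, 0.2244)
dot (array([0.52590282, 0.24887815]), np.float64(0.014613240612994481))
red (array([0.4307, 0.2583]), 0.0184, 0.0831)
gre (array([0.52  , 0.1977]), 0.0183, 0.0831)
```

Emit:
{"method": "play_rows", "body": {
  "moves": [-1, 0.3, 5, 0, 0, -1, 0.57, 8.7, 0, 0, -1, 0.57, 8.7, 0, 0, -1, 0.57, 8.7, -4, 0, -1, 0.57, 8.7, -8, 0, -1, 0.57, 8.7, -10, 0, -1, 0.57, 8.7, -11, 0, -1, 0.57, 8.7, -11.5, 0, -1, 0.57, 8.7, -12, 0, -1, 0.57, 8.7, -12, 0]
}}

```text
time_s: 13.7
tcp_pos: [0.5261, 0.2486, 0.0746]
tcp_rot: [180.0, -0.0, 83.4]
force: [0.2, -0.3, -0.9]
width: 0.0367
grasp_force: 60.2
```

Emit:
{"method": "play_rows", "body": {
  "moves": [-1, 0, -0.04, -0.4, 0, -1, 0, -0.04, -0.8, 0, -1, 0, -0.04, -1.2, 0, -1, 0, -0.04, -1.6, 0, -1, 0, -0.04, -1.8, 0, -1, 0, -0.04, -1.95, 0, -1, 0, -0.04, -2.05, 0, -1, 0, -0.04, -2.1, 0, -1, 0, -0.04, -2.1, 0]
}}

```text
time_s: 14.82
tcp_pos: [0.5259, 0.2482, 0.0534]
tcp_rot: [180.0, -0.0, 83.4]
force: [0.3, 0.6, -0.3]
width: 0.0365
grasp_force: 60.2
```

Emit:
{"method": "play_rows", "body": {
  "moves": [-1, 0, 0, -0.05, 0, -1, 0, 0, -0.05, 0]
}}

```text
time_s: 15.08
tcp_pos: [0.526, 0.2483, 0.0533]
tcp_rot: [180.0, -0.0, 83.4]
force: [-1.8, -0.1, 4.3]
width: 0.0367
grasp_force: 60.5
```

Emit:
{"method": "play_rows", "body": {
  "moves": [0.2, 0, 0, 0.1, 0, 1, 0, 0, 0.1, 0, 1, 0, 0, 0.1, 0, 1, 0, 0, 2, 0, 1, 0, 0, 6, 0, 1, 0, -2, 12, 0, 1, 1, -8, 15, 0, 1, 2, -14, 15, 0, 1, 4, -20, 15, 0, 1, 5, -26, 15, 0]
}}

```text
time_s: 16.32
tcp_pos: [0.576, -0.0111, 0.2029]
tcp_rot: [180.0, -0.0, 83.4]
force: [0.9, 0.1, -0.3]
width: 0.0854
grasp_force: 0.0
```

Emit:
{"method": "play_rows", "body": {
  "moves": [1, 1.2, -3, 0, 0, 1, 1.2, -3, 0, 0, 1, 1.2, -3, 0, 0]
}}

```text
time_s: 16.7
tcp_pos: [0.5872, -0.0388, 0.2026]
tcp_rot: [-180.0, -0.0, 83.4]
force: [-1.0, -0.6, 1.2]
width: 0.0853
grasp_force: 0.0
```

```bash
python3 - <<'E'
from h import *
s=bot.sense(); t=s['tcp_pos']; print(t,s['tcp_rot'],s['time_s'],s['width'])
img,d,W=world('wrist'); cv2.imwrite('pics/w3.png',img[...,::-1])
print('grip',top_circle(W,(.586,-.038),.03,.072,.09))
print('flange',top_circle(W,(.586,-.038),.04,.035,.06))
img,d,W=world('top')
for n,p in dict(blue=(.525,.246),gre=(.5199,.1973),red=(.429,.256)).items(): print(n,top_circle(W,p,.024,.076,.095))
E
```

```text
[ 0.58716793 -0.03884678  0.20257945] [-1.79964351e+02 -1.93247164e-02  8.34246757e+01] 16.7 0.0852575992427642
grip (array([ 0.5922, -0.0343]), 0.0143, 0.081)
flange (array([ 0.5921, -0.0346]), 0.0274, 0.0451)
blue (array([0.5234, 0.2462]), 0.018, 0.0817)
gre (array([0.5175, 0.1942]), 0.0173, 0.0825)
red (array([0.4283, 0.2554]), 0.0174, 0.0822)
```

View pics/w3.png

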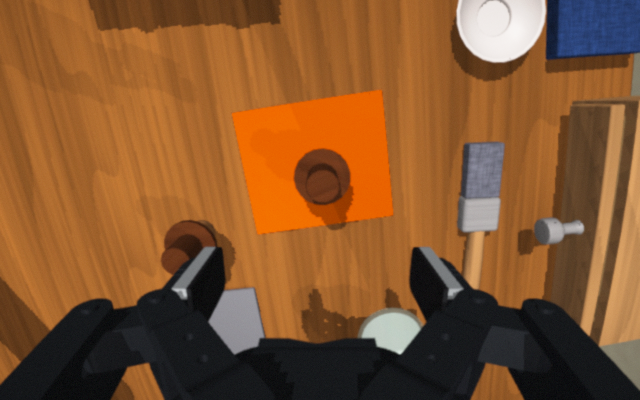

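The stopper is on the mat at (322,180) and the look-alike at (185,250). The cap height of the blue pot (0.082) shows it is also down. Next I grasp the stopper's grip above the flange.

Emit:
{"method": "play_rows", "body": {
  "moves": [1, 0.43, 0.53, -4, 0, 1, 0.43, 0.53, -8, 0, 1, 0.43, 0.53, -11, 0, 1, 0.43, 0.53, -13.5, 0, 1, 0.43, 0.53, -15, 0, 1, 0.43, 0.53, -15, 0, -1, 0.43, 0.53, -15, 0, -1, 0.43, 0.53, -15, 0, -1, 0.43, 0.53, -15, 0, -1, 0.43, 0.53, -15, 0]
}}

```text
time_s: 18.05
tcp_pos: [0.5924, -0.0341, 0.0538]
tcp_rot: [179.9, -0.0, 83.4]
force: [-0.8, -0.4, 5.4]
width: 0.0282
grasp_force: 59.3
```

Emit:
{"method": "play_rows", "body": {
  "moves": [-1, 0, 0, 2, 0, -1, 0, 0, 7, 0, -1, 0, 0, 13, 0, -1, 0, -1, 19, 0, -1, 0, -7, 20, 0, -1, 0, -13, 20, 0, -1, -1, -19, 20, 0, -1, -1, -25, 20, 0, -1, -1, -30, 20, 0, -1, -1, -30, 20, 0]
}}

```text
time_s: 19.3
tcp_pos: [0.5809, -0.3375, 0.2513]
tcp_rot: [-179.9, -0.0, 83.1]
force: [-0.0, 0.4, -0.0]
width: 0.0283
grasp_force: 59.4
```

Emit:
{"method": "play_rows", "body": {
  "moves": [-1, 0, 0, 0, 0, -1, 0, 0, 0, 0]
}}

```text
time_s: 19.55
tcp_pos: [0.5819, -0.3327, 0.2531]
tcp_rot: [180.0, -0.0, 83.5]
force: [-0.7, 1.0, 0.1]
width: 0.0283
grasp_force: 59.4
```

```bash
python3 - <<'E'
from h import *
s=bot.sense(); t=s['tcp_pos']; print(t,s['tcp_rot'],s['time_s'],s['width'])
img,d,W=world('wrist'); cv2.imwrite('pics/w4.png',img[...,::-1]); np.save('w4W.npy',W)
print('held grip',top_circle(W,t[:2],.022,t[2]+.015,t[2]+.05))
m=(np.hypot(W[...,0]-.635,W[...,1]+.25)<.06)&(W[...,2]>.117)&(W[...,2]<.135)
P=W[m]; print(len(P),P.mean(0) if len(P) else 0)
if len(P)>20: print(circ(P[:,:2]), np.percentile(P,[2,50,98],axis=0))
E
```

```text
[ 0.58190535 -0.33269866  0.25305392] [ 1.79994791e+02 -9.18571112e-03  8.35091492e+01] 19.55 0.02828655120475196
held grip (array([ 0.5822, -0.3305]), 0.0173, 0.2805)
1330 [ 0.65868828 -0.26376873  0.12429026]
(array([ 0.65730884, -0.26450116]), np.float64(0.023839065635981302)) [[ 0.63234427 -0.28936664  0.11778843]
 [ 0.66067411 -0.26314458  0.12488637]
 [ 0.68269209 -0.23952575  0.12651517]]
```

View pics/w4.png

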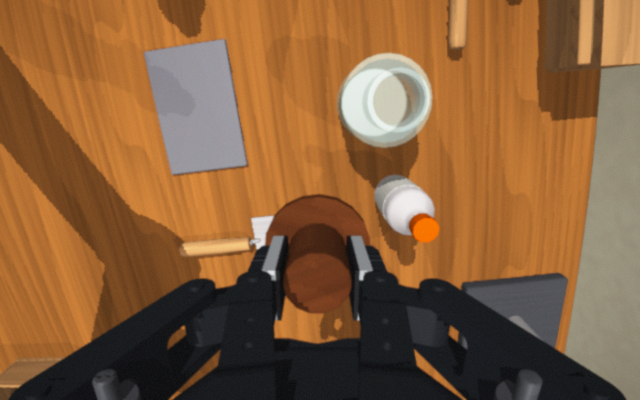

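The stopper is held at (318,270); the jar mouth's ring is at about (398,95), with the glue bottle beside it at (410,210). Now a tighter fit of the rim and of the held stopper's flange and grip.

```bash
python3 - <<'E'
from h import *
from scipy.optimize import least_squares
W=np.load('w4W.npy'); t=np.array([.5822,-.332,.253])
m=(np.hypot(W[...,0]-.657,W[...,1]+.2645)<.032)&(W[...,2]>.122)&(W[...,2]<.130)
cs,h=cv2.findContours(m.astype(np.uint8),cv2.RETR_CCOMP,cv2.CHAIN_APPROX_NONE)
for c in cs:
    if len(c)>25:
        c=c[:,0];P=W[c[:,1],c[:,0]]; P=P[~np.isnan(P[:,0])]
        f=least_squares(lambda q:np.hypot(P[:,0]-q[0],P[:,1]-q[1])-q[2],[.657,-.2645,.024],loss='soft_l1',f_scale=.001)
        print(len(P),f.x.round(4),'rms',np.sqrt(np.mean(f.fun**2)).round(4),np.median(P[:,2]).round(4))
P=W[m]; print('all',P.mean(0),circ(P[:,:2]))
# held: height histogram and fits
H=W[(np.hypot(W[...,0]-t[0],W[...,1]-t[1])<.045)&(W[...,2]>.2)]
print(np.histogram(H[:,2],bins=np.arange(.2,.33,.005)))
for z0,z1 in((.240,.2515),(.275,.287)):
    mm=(np.hypot(W[...,0]-t[0],W[...,1]-t[1])<.045)&(W[...,2]>z0)&(W[...,2]<z1)
    P=W[mm]; print(z0,len(P),P.min(0),P.max(0),np.median(P,0), circ(P[:,:2]))
E
```

```text
182 [ 0.6578 -0.2645  0.026 ] rms 0.0003 0.1246
150 [ 0.6578 -0.2646  0.0217] rms 0.0003 0.1244
all [ 0.65814064 -0.26369186  0.12496402] (array([ 0.65766715, -0.26450803]), np.float64(0.02392663954772212))
(array([   0,    0,    0,    0,    0,    0,    0,   55, 2384,  664,  193,
        295,  486,  569,  630, 1478, 2973,  394,  856,  931, 1277, 3607,
       2575, 1568, 2381]), array([0.2  , 0.205, 0.21 , 0.215, 0.22 , 0.225, 0.23 , 0.235, 0.24 ,
       0.245, 0.25 , 0.255, 0.26 , 0.265, 0.27 , 0.275, 0.28 , 0.285,
       0.29 , 0.295, 0.3  , 0.305, 0.31 , 0.315, 0.32 , 0.325]))
0.24 3107 [ 0.55510245 -0.33527839  0.24005464] [ 0.60957812 -0.30569912  0.25146268] [ 0.58420231 -0.31762767  0.24448103] (array([ 0.58271904, -0.32718618]), np.float64(0.018156598822741503))
0.275 4597 [ 0.5550362  -0.34826481  0.2750012 ] [ 0.61059586 -0.31811403  0.28696068] [ 0.5822963  -0.329199    0.28039376] (array([ 0.58258128, -0.32864007]), np.float64(0.013481948307239967))
```

Emit:
{"method": "play_rows", "body": {
  "moves": [-1, 3, 3, 0, 0, -1, 6, 5.5, 0, 0, -1, 7.5, 6.9, 0, 0, -1, 7.5, 6.9, 0, 0, -1, 7.5, 6.9, -2, 0, -1, 7.5, 6.9, -4, 0, -1, 7.5, 6.9, -5, 0, -1, 7.5, 6.9, -5, 0, -1, 7.5, 6.9, -5, 0, -1, 7.5, 6.9, -5, 0]
}}

```text
time_s: 20.85
tcp_pos: [0.657, -0.2652, 0.2038]
tcp_rot: [179.9, 0.0, 83.4]
force: [0.1, -0.5, 0.2]
width: 0.0283
grasp_force: 59.4
```

```bash
python3 - <<'E'
from h import *
from scipy.optimize import least_squares
def fit(P,r):
    f=least_squares(lambda q:np.hypot(P[:,0]-q[0],P[:,1]-q[1])-r,P[:,:2].mean(0)-[0,.01],loss='soft_l1',f_scale=.001); return f.x.round(4),np.sqrt(np.mean(f.fun**2)).round(4)
for i in range(2):
    s=bot.sense(); t=s['tcp_pos']; print(t,s['tcp_rot'],s['time_s'])
    img,d,W=world('wrist')
    for nm,r,a,b in(('flange',.0277,-.0125,-.0045),('grip',.0147,.024,.031)):
        m=(np.hypot(W[...,0]-t[0],W[...,1]-t[1])<.045)&(W[...,2]>t[2]+a)&(W[...,2]<t[2]+b)
        # per-column far edge (+y side)
        us=np.where(m.any(0))[0]; vs=m.argmax(0)[us]; P=W[vs,us]; 
        P=P[(np.abs(P[:,0]-t[0])<r*.7)]
        print(nm,np.median(W[m][:,2]).round(4),fit(P,r))
for cam in('scene','top'):
    img,d,W=world(cam)
    m=(np.hypot(W[...,0]-.655,W[...,1]+.265)<.034)&(W[...,2]>.121)&(W[...,2]<.130); print(cam,m.sum(), W[m].mean(0) if m.any() else 0)
E
```

```text
[ 0.65697115 -0.26524207  0.20382805] [1.79916685e+02 2.72507969e-02 8.34152148e+01] 20.85
flange 0.1952 (array([ 0.6569, -0.2661]), np.float64(0.0002))
grip 0.2311 (array([ 0.6568, -0.2661]), np.float64(0.0002))
[ 0.65698673 -0.26513927  0.20364608] [1.79928815e+02 2.28110404e-02 8.34233846e+01] 20.9
flange 0.195 (array([ 0.6569, -0.266 ]), np.float64(0.0002))
grip 0.231 (array([ 0.6569, -0.266 ]), np.float64(0.0002))
scene 129 [ 0.66029375 -0.26446764  0.12423933]
top 51 [ 0.64843072 -0.25036596  0.12421796]
```

The stopper is upright (flange and grip centres coincide) and 0.9/1.5 mm off the mouth's centre. I correct that and lower it.

Emit:
{"method": "play_rows", "body": {
  "moves": [-1, 0.09, 0.15, 0, 0, -1, 0.09, 0.15, -1, 0, -1, 0.09, 0.15, -2, 0, -1, 0.09, 0.15, -3, 0, -1, 0.09, 0.15, -4, 0, -1, 0.09, 0.15, -4.8, 0, -1, 0.09, 0.15, -5.4, 0, -1, 0.09, 0.15, -5.8, 0, -1, 0.09, 0.15, -6, 0, -1, 0.09, 0.15, -6, 0]
}}

```text
time_s: 22.3
tcp_pos: [0.6576, -0.2635, 0.1429]
tcp_rot: [180.0, 0.0, 83.4]
force: [0.1, 0.7, -1.2]
width: 0.0283
grasp_force: 59.4
```

Emit:
{"method": "play_rows", "body": {
  "moves": [-1, 0, 0, -0.15, 0, -1, 0, 0, -0.3, 0, -1, 0, 0, -0.35, 0, -1, 0, 0, -0.35, 0]
}}

```text
time_s: 22.8
tcp_pos: [0.6577, -0.2635, 0.1397]
tcp_rot: [180.0, 0.0, 83.4]
force: [-0.1, 0.3, 2.6]
width: 0.0281
grasp_force: 59.6
```

Emit:
{"method": "play_rows", "body": {
  "moves": [-1, 0, 0, -0.05, 0, -1, 0, 0, -0.05, 0]
}}

```text
time_s: 23.05
tcp_pos: [0.6578, -0.2635, 0.1397]
tcp_rot: [179.9, 0.0, 83.4]
force: [-1.8, 0.8, 4.7]
width: 0.0285
grasp_force: 59.9
```

The flange is on the rim: the force rises with no further travel. Release, retreat upward and check.

Emit:
{"method": "play_rows", "body": {
  "moves": [0.2, 0, 0, 0.1, 0, 1, 0, 0, 0.1, 0, 1, 0, 0, 0.1, 0, 1, 0, 0, 0.1, 0, 1, 0, 0, 3, 0, 1, 0, 0, 8, 0, 1, -3, -2, 12, 0, 1, -7, -6, 12, 0, 1, -7, -7, 12, 0, 1, -7, -7, 12, 0]
}}

```text
time_s: 24.3
tcp_pos: [0.5876, -0.334, 0.2584]
tcp_rot: [-180.0, -0.0, 83.3]
force: [-0.1, -0.3, -0.6]
width: 0.0852
grasp_force: 0.0
```

Emit:
{"method": "play_rows", "body": {
  "moves": [1, 0, 0, 0, 0, 1, 0, 0, 0, 0]
}}

```text
time_s: 24.55
tcp_pos: [0.5883, -0.3325, 0.2582]
tcp_rot: [-180.0, -0.0, 83.5]
force: [0.7, 0.7, -0.3]
width: 0.0851
grasp_force: 0.0
```

```bash
python3 - <<'E'
from h import *
s=bot.sense(); print(s['tcp_pos'],s['time_s'],s['force'])
img,d,W=world('wrist')
print('flange',top_circle(W,(.6578,-.2645),.04,.12,.145)); print('grip',top_circle(W,(.6578,-.2645),.03,.158,.18))
im2,d,W=world('scene'); a=cv2.resize(im2[130:260,140:300],None,fx=2.4,fy=3)
b=cv2.resize(im2[160:290,390:550],None,fx=2.4,fy=3)
cv2.imwrite('pics/fin.png',np.hstack([a,b])[...,::-1])
E
```

```text
[ 0.58830997 -0.33246512  0.25821996] 24.55 [ 0.66836307  0.73443637 -0.27483813]
flange (array([ 0.6577, -0.2646]), 0.0276, 0.1313)
grip (array([ 0.6575, -0.2647]), 0.0143, 0.1671)
```

View pics/fin.png

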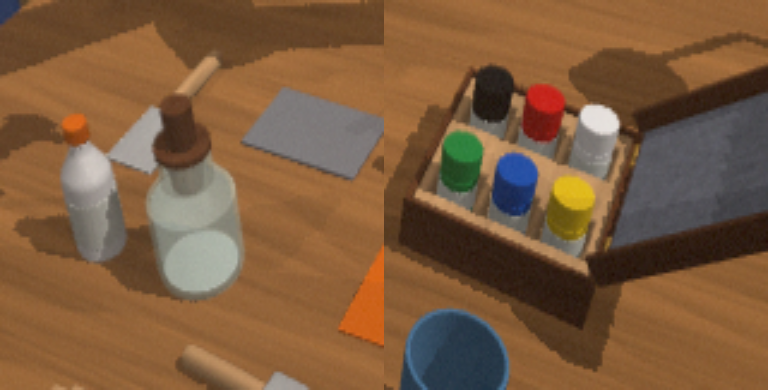

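The picture shows the stopper upright in the jar's neck at (180,140), flange on the rim (top at 0.131 m, as expected). The red pot at (543,115) and the blue at (515,185) stand level with their neighbours, and the gripper is clear. I hand in.

```bash
python3 -c "
from workcell import bot
print(bot.finish_job())"
```

```text
the job is handed in; nothing more can be done
None
```

I put the red and blue pots fully down in their matching pockets, set the stopper upright and home in the jar's neck without shifting the jar, and handed the job in at about 25 s; no verdict was shown.

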